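# Tare and print on the balance that carries the flask

### The arm

A 6-joint arm with a two-finger parallel gripper is mounted at the origin on the work surface. World frame = base frame: x ahead of the robot, y to its left, z up, the work surface at z = 0. Lengths are in m, angles in rad, forces in N, time in s.
With the tool pointing down it reaches from about 0.25 to 0.775 m from the base axis. Payload 8.9 kg.
Tool frame: the origin (TCP) lies on the centre line of the jaws, within the pads' length; the fingertips stand arm.nose_length ahead of it and the grasp point (between the pads) is the TCP (arm.nose_length is the distance from the TCP to the fingertips, in m); x points along the fingers, z is the direction in which the jaws open and shut, and the axes are right-handed (so a half turn about x gives the same grasp; the last joint's range is limited). The gripper opens to 85 mm and grips with 20 to 120 N. Pads are 22 mm wide; open, the fingers measure 114 mm over their backs; the gripper's body (76 mm by 85 mm) begins 54 mm behind the grasp point. The pads swing forward as they close: fully open they stand 13 mm farther back than shut.
Start: joints at [-1.422, 0.291, -0.153, 1.127, 0, 1.431], TCP at [0.149, -0.503, 0.25] pointing down, gripper open.
Joint ranges: [-2.52, 2.52], [-0.91, 1.74], [-1.3, 1.37], [-1.96, 2.02], [-1.52, 1.47], [-3.14, 3.14]. Speed limits (rad/s): [2.22, 2.22, 2.79, 3.14, 3.14, 3.14].

### API

Orientations are given as [roll, pitch, yaw] about the fixed x, y, z axes, in that order (R = Rz(yaw) Ry(pitch) Rx(roll)).
In Python, from bench import arm, set_gripper, kin, read_state, snapshot, calibration, ticket, search_frame, trace, place_of gives the robot as it stands. Calls block until the motion is done:
- arm.movep(position, orientation): joint-space move of the TCP to a pose.
- arm.move_l(position, frame=None, rate=0.15, max_force=None): straight line of the TCP; frame=None keeps the orientation; rate is the mean speed in m/s. With max_force (N) it stops when the force on the tool has changed by that much, and returns True; else False.
- arm.set_joints(angles): joint-space move.
- set_gripper(opening, force=None): finger opening in m; force is the grip in N (None keeps the last); returns when the fingers have stopped.
- arm.sleep(seconds).
- kin.inverse_kinematics(position, orientation): joint angles nearest the present ones, or None.
- read_state(): the state.
- snapshot(name): name is "scene" or "side" or "wrist"; returns (picture, depth): 420x560x3 uint8, red, green, blue; 420x560 float32, m along the optical axis (not along the pixel's ray), 0 where there is no reading.
- calibration(name): a dict with "camera_matrix" (3x3 intrinsics, pixels), "dist" ([k1, k2, p1, p2, k3] as OpenCV has them; the pictures are not rectified), "xyz" and "attitude" of the camera in the world; the wrist camera has in their place "mount" (4x4, takes a point from camera to tool coordinates, whose origin is the TCP and whose axes are the tool frame's). Camera axes: x right, y down, z forward; pixel columns grow to the right and rows downward; lengths in m; the calibration is good to about 2 mm. A picture is of the moment at which its call begins: read the wrist's pose just before it. calibration takes no time and is no camera call.
A pose or a line that the arm cannot do raises arm.Unreachable and nothing moves.
- ticket.sign_off(): hands the job in, once; it reports no verdict.
Trained networks look in the newest picture that a camera, given by its name, has taken for a name from the list of things; names that differ only in an ending like _2 or _b are one class to them, and where a whole thing is asked for, a point or a joint stands for the part that bears it (a point fixed in the world has none). Each returns a list of dicts, best first, with "conf" (0 to 1); they miss things now and then, are a little off and sometimes report something else, mostly with a low value. They report only what shows in the picture. A call takes as long as a camera call. They do not tell look-alikes from the thing itself.
- search_frame(camera, query): "extent" ([left, top, right, bottom] in pixels, round what is visible of it).
- trace(camera, query): "region" (420x560 bool, what is visible of it) and "extent" ([left, top, right, bottom] in pixels, round what is visible of it).
- place_of(camera, query): "uv" ([column, row] in pixels: a listed point, or the origin of a listed thing).
The state is a dict: "time_s": time; "q": joint angles; "joint_velocities": joint speeds; "joint_torque": joint torques, N m; "tcp_pos": TCP position; "tool_rot": TCP orientation; "ft_force": force on the tool from outside, world axes, zero at the start; "moment": the same for the moment, N m; "gripper_width": finger opening in m.
Only numpy, scipy, OpenCV 4.12 (cv2) and the standard library are available. Lean on these libraries where they do the work, as an engineer would, in place of code of your own. Each camera call takes 0.05 s, during which the arm holds its last target. There are 200 camera calls.

### The job

Two alike balances stand on the bench. On the one with the conical flask on its pan, gently press the long bar key fully down with closed fingertips, hold it about a second and let it come up (tare); then press and hold that balance's square key the same way, and withdraw clear. Leave its round key, the whole other balance, the glassware, the jar and the spoon alone: nothing is to be grasped, moved or lifted.

Things in the scene. Friction and masses are not known exactly. Their poses are not given: they have to be found in the camera images.
- balance_1: Bench balance with the conical flask on its pan; white case 260 (x) by 200 mm (y), 62 high, fixed. Origin: centre of its underside; z up; -x is its front, where three white keys stand in a row on a low deck (80 deep, 48.5 mm high) at x = -102: round y = +60, long bar y = 0, square y = -60 mm. Steel pan 124 mm across, top 75 mm above the bench, centred at x = +60. Display between keys and pan.
- balance_2: The other bench balance, alike in every way, same axes and layout; it has the low open beaker on its pan. Not to be used.
- bar_key_1_top (a point): Centre of the top face of the long bar key (tare), 18 mm (x) by 46 mm (y), of the balance with the conical flask on its pan. The top is 58.5 mm above the bench and 10 mm above the deck when the key is up, and moves with the key. Axes as the balance's.
- bar_key_1 (a joint): Travel of that bar key, in m: 0 up, 0.007 fully down. Springy: begins to move at 1.6 N, fully down at 4 N, comes back up by itself.
- square_key_1_top (a point): Centre of the top face of the square key (print), 22 by 22 mm, of the balance with the conical flask on its pan. The top is 58.5 mm above the bench and 10 mm above the deck when the key is up, and moves with the key. Axes as the balance's.
- square_key_1 (a joint): Travel of that square key, in m: 0 up, 0.007 fully down. Springy: begins to move at 1.6 N, fully down at 4 N, comes back up by itself.
- round_key_1_top (a point): Centre of the top face of the round key (power), 18 mm across, of the balance with the conical flask on its pan. The top is 58.5 mm above the bench and 10 mm above the deck when the key is up, and moves with the key. Axes as the balance's.
- round_key_1 (a joint): Travel of that round key, in m: 0 up, 0.007 fully down. Springy: begins to move at 1.6 N, fully down at 4 N, comes back up by itself.
- bar_key_2_top (a point): Centre of the top face of the long bar key (tare), 18 mm (x) by 46 mm (y), of the balance with the low open beaker on its pan. The top is 58.5 mm above the bench and 10 mm above the deck when the key is up, and moves with the key. Axes as the balance's.
- bar_key_2 (a joint): Travel of that bar key, in m: 0 up, 0.007 fully down. Springy: begins to move at 1.6 N, fully down at 4 N, comes back up by itself.
- square_key_2_top (a point): Centre of the top face of the square key (print), 22 by 22 mm, of the balance with the low open beaker on its pan. The top is 58.5 mm above the bench and 10 mm above the deck when the key is up, and moves with the key. Axes as the balance's.
- square_key_2 (a joint): Travel of that square key, in m: 0 up, 0.007 fully down. Springy: begins to move at 1.6 N, fully down at 4 N, comes back up by itself.
- round_key_2_top (a point): Centre of the top face of the round key (power), 18 mm across, of the balance with the low open beaker on its pan. The top is 58.5 mm above the bench and 10 mm above the deck when the key is up, and moves with the key. Axes as the balance's.
- round_key_2 (a joint): Travel of that round key, in m: 0 up, 0.007 fully down. Springy: begins to move at 1.6 N, fully down at 4 N, comes back up by itself.
- flask_center (a point): Amber glass conical flask, loose, 68 mm across at the foot, 33 mm at the mouth, 108 mm tall, standing within 12 mm of the middle of its balance's pan. Point: on its axis, 54 mm above its foot. z is its axis.
- beaker_center (a point): Low open amber glass beaker, loose, 68 mm across, 45 mm tall, standing on the other balance's pan. Point: on its axis, 22 mm above its foot. z is its axis.
- jar_center (a point): Capped white jar, loose, 44 mm across, 65 mm tall, standing on the bench beside the balances, at the left or right end. Point: on its axis, 32 mm above the bench. z is its axis.
- spoon_grip (a point): Steel sampling spoon, loose, 170 mm long, lying flat on the bench beside the balances, at the other end from the jar, about along x. Point: in the middle of its grip.
Things that resemble listed ones, but are neither listed nor needed, are in the scene too. Leave any purple look-alike of the part that bears flask_center alone.

How it is judged:
By the outcome, as a careful person would: the job done as asked, in the order asked, and still so for the second after the job is handed in, with the robot touching nothing.
It also fails if it takes over 43 s, if anything falls off the work surface, if the arm or the gripper's body presses on something with over 40 N, if the wrist force passes 120 N, or if a joint passes its speed limit or range.

## Working session

There is one attempt and no reset: what is moved stays moved. The work goes in short steps, each a Python script; the robot and the scene stay as the last script left them, time stands still between calls to the robot, and variables do not carry over. Pictures are saved under pics/ and viewed, about 8 in all and at most 12, crops included, and the job is handed in when it is done.

```bash
mkdir -p pics; ls
python3 - <<'E'
from bench import *
import cv2,numpy as np
s=read_state();print(s,arm.nose_length)
for n in("scene","side"):
    p,d=snapshot(n);cv2.imwrite(f"pics/{n}1.png",p[...,::-1]);c=calibration(n);print(n,c)
    for q in("balance_1","bar_key_1_top","square_key_1_top","round_key_1_top","flask_center","beaker_center"):
        print(q,[(np.round(r["uv"],1),round(r["conf"],2)) for r in place_of(n,q)])
E
```

```text
pics
{'time_s': 0.0, 'q': array([-1.42230365e+00,  2.91275215e-01, -1.54101678e-01,  1.12668531e+00,
       -2.02031641e-05,  1.43147404e+00]), 'joint_velocities': array([ 0.00162507,  0.00049113, -0.00063299,  0.00034673,  0.00104941,
       -0.00036998]), 'joint_torque': array([-5.12758288e-04, -5.37140858e+01,  3.31368470e+01,  1.58741249e-02,
       -4.34236472e-04, -5.11099643e-07]), 'tcp_pos': array([ 0.14895268, -0.50301365,  0.24974411]), 'tool_rot': array([3.01822878, 1.56953029, 1.73524742]), 'ft_force': array([-0.08316532, -0.12384739, -1.12387692]), 'moment': array([ 0.01868566,  0.00837598, -0.01695624]), 'gripper_width': 0.08544228371422208} 0.019
scene {'camera_matrix': array([[439.01978272,   0.        , 278.46860337],
       [  0.        , 439.01978272, 212.33240305],
       [  0.        ,   0.        ,   1.        ]]), 'dist': array([0.04323608, 0.        , 0.        , 0.        , 0.        ]), 'xyz': array([ 1.22999007, -0.12016805,  0.99800565]), 'attitude': array([-2.50755794,  0.00918017,  1.36357952])}
balance_1 [(array([214.2, 274.1]), 0.61), (array([340.2, 22
[... 348 characters left out ...]
39],
       [  0.        , 380.03318829, 204.2478155 ],
       [  0.        ,   0.        ,   1.        ]]), 'dist': array([-0.07922973,  0.        ,  0.        ,  0.        ,  0.        ]), 'xyz': array([0.52452139, 0.75968478, 0.67373566]), 'attitude': array([-2.2220299 ,  0.01148184, -3.06183122])}
balance_1 [(array([257.9, 192. ]), 0.75), (array([273.2, 284.5]), 0.7), (array([290.5, 184.5]), 0.25)]
bar_key_1_top [(array([288.9, 171.8]), 0.56), (array([306.9, 364.5]), 0.23)]
square_key_1_top [(array([286.3, 163.6]), 0.4)]
round_key_1_top [(array([292.3, 185.4]), 0.45)]
flask_center [(array([333.3, 175. ]), 0.93), (array([237.3, 156.9]), 0.59)]
beaker_center [(array([241. , 253.7]), 0.86)]
```

View pics/scene1.png

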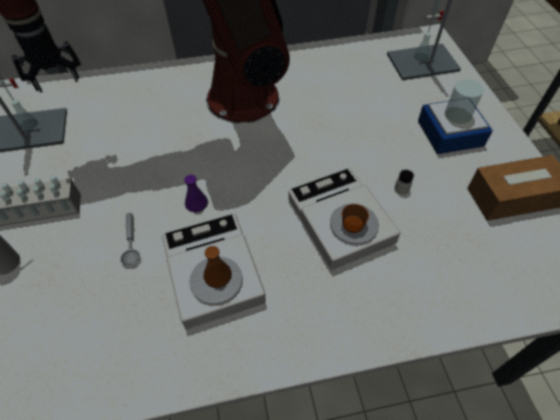

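View pics/side1.png

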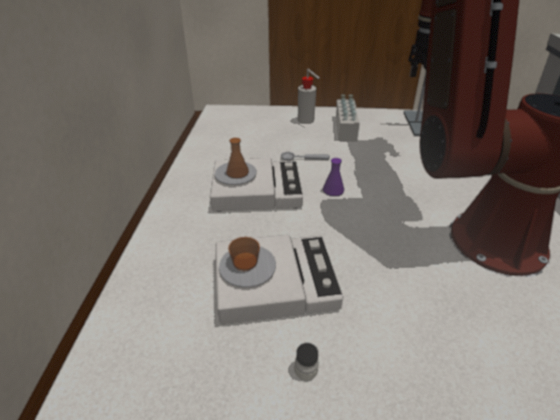

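The scene view shows the amber flask's balance at about (214,270). Its keys lie at about (177,236) square, (202,229) bar and (226,223) round. A purple look-alike stands just in front at (195,195). The side view agrees with this layout. Next I'll locate these in the world and take a wrist picture.

```bash
cat > h.py <<'E'
from bench import *
import cv2,numpy as np
from scipy.spatial.transform import Rotation as R
def campose(n,st=None):
    c=calibration(n)
    if n!="wrist": return R.from_euler("xyz",c["attitude"]).as_matrix(),np.array(c["xyz"])
    M=np.array(c["mount"]);Rt=R.from_euler("xyz",st["tool_rot"]).as_matrix()
    return Rt@M[:3,:3],Rt@M[:3,3]+st["tcp_pos"]
def onplane(n,uv,z,st=None):
    c=calibration(n);Rc,t=campose(n,st)
    u=cv2.undistortPoints(np.array([[uv]],float),c["camera_matrix"],np.array(c["dist"]))[0,0]
    d=Rc@np.array([u[0],u[1],1]);return t+d*(z-t[2])/d[2]
def project(n,P,st=None):
    c=calibration(n);Rc,t=campose(n,st)
    P=(np.atleast_2d(P)-t)@Rc
    return cv2.projectPoints(P,np.zeros(3),np.zeros(3),c["camera_matrix"],np.array(c["dist"]))[0][:,0]
E
python3 - <<'E'
from h import *
np.set_printoptions(precision=4,suppress=True)
for n,D in(("scene",dict(sq=(175.7,233),bar=(199.5,226.2),rd=(226.6,222))),("side",dict(sq=(286.3,163.6),bar=(288.9,171.8),rd=(292.3,185.4)))):
    for k,v in D.items(): print(n,k,onplane(n,v,.0585))
print("purple",onplane("scene",(192.2,190.5),.054),onplane("side",(333.3,175),.054))
print("amber",onplane("scene",(214.4,262.4),.129),onplane("side",(237.3,156.9),.129))
E
```

```text
scene sq [ 0.5606 -0.2579  0.0585]
scene bar [ 0.5523 -0.1961  0.0585]
scene rd [ 0.554  -0.1255  0.0585]
side sq [ 0.5764 -0.2546  0.0585]
side bar [ 0.566  -0.2077  0.0585]
side rd [ 0.5527 -0.1362  0.0585]
purple [ 0.4246 -0.2041  0.054 ] [ 0.4329 -0.2055  0.054 ]
amber [ 0.71   -0.1675  0.129 ] [ 0.7113 -0.1666  0.129 ]
```

```bash
cat >> h.py <<'E'
def down(yaw): # tool x down, tool z along balance +y or -y (whichever is closer to present)
    out=[]
    for s in(1,-1):
        z=s*np.array([-np.sin(yaw),np.cos(yaw),0]);x=np.array([0,0,-1.]);y=np.cross(z,x)
        out.append(R.from_matrix(np.c_[x,y,z]).as_euler("xyz"))
    return out
E
python3 - <<'E' 2>&1 | grep -v Gimbal
from h import *
np.set_printoptions(precision=4,suppress=True)
print(calibration("wrist"))
st=read_state();P=[.54,-.197,.27]
c=[(np.abs(q-st["q"]).max(),o,q) for o in down(.21) if (q:=kin.inverse_kinematics(P,o)) is not None]
b=min(c,key=lambda t:t[0]);print(c)
set_gripper(0.0)
arm.movep(P,b[1])
st=read_state();print(st["time_s"],st["tcp_pos"],st["tool_rot"],st["gripper_width"],st["ft_force"])
p,d=snapshot("wrist");cv2.imwrite("pics/w1.png",p[...,::-1]);np.savez("w1.npz",d=d,p=p)
for q in("bar_key_1_top","square_key_1_top","round_key_1_top","flask_center"):
    print(q,[(np.round(r["uv"],1),round(r["conf"],2),onplane("wrist",r["uv"],.0585,st)) for r in place_of("wrist",q)])
E
```

```text
{'camera_matrix': array([[302.4509,   0.    , 276.7332],
       [  0.    , 302.4509, 212.9561],
       [  0.    ,   0.    ,   1.    ]]), 'dist': array([0.002, 0.   , 0.   , 0.   , 0.   ]), 'mount': array([[-0.0004, -0.287 ,  0.9579, -0.1226],
       [ 0.0015, -0.9579, -0.287 ,  0.073 ],
       [ 1.    ,  0.0013,  0.0008,  0.0008],
       [ 0.    ,  0.    ,  0.    ,  1.    ]])}
[(np.float64(2.1184378938254067), array([-1.7808,  1.5708,  0.    ]), array([-0.477 ,  0.3774,  0.0236,  1.217 ,  0.    , -0.687 ])), (np.float64(1.0231547597643866), array([1.3608, 1.5708, 0.    ]), array([-0.477 ,  0.3774,  0.0236,  1.217 ,  0.    ,  2.4546]))]
3.275 [ 0.5396 -0.1979  0.2699] [-0.909   1.5705 -2.2709] 0.00015731391599737763 [ 0.065  -0.6793 -0.1824]
bar_key_1_top [(array([278. , 171.2]), 0.71, array([ 0.5608, -0.1959,  0.0585]))]
square_key_1_top [(array([328.6, 177.6]), 0.97, array([ 0.5656, -0.2525,  0.0585]))]
round_key_1_top [(array([226.5, 166.6]), 0.51, array([ 0.5539, -0.1393,  0.0585]))]
flask_center [(array([263.3, 274.1]), 0.75, array([ 0.4333, -0.2048,  0.0585]))]
```

View pics/w1.png

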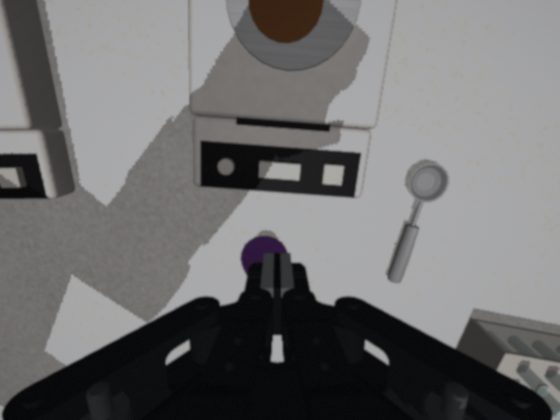

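The wrist view shows the amber flask's balance, with round key (226,167), bar (280,171) and square (333,175). The purple flask is at (265,258). I'll refine the key centroids.

Run:
```python
from h import *
np.set_printoptions(precision=4,suppress=True)
st=read_state();p=np.load("w1.npz")["p"];g=cv2.cvtColor(p,cv2.COLOR_RGB2GRAY)
r=g[140:200,195:365];m=np.uint8(g>95)*255
n,l,s,c=cv2.connectedComponentsWithStats(m[140:200,195:365])
K=[]
for i in range(1,n):
    if 80<s[i,4]<1500:
        u=c[i]+[195,140];w=onplane("wrist",u,.0585,st);print(s[i]+[195,140,0,0,0],u,w);K.append(w)
```

```text
[219 160  13  13 139] [225.1439 166.2086] [ 0.5542 -0.1375  0.0585]
[260 162  41  19 657] [280.3151 170.7215] [ 0.562  -0.198   0.0585]
[322 164  22  22 403] [332.7692 174.5236] [ 0.57   -0.2559  0.0585]
```

```bash
cat >> h.py <<'E'
def press(x,y,yaw,snap=None):
    st=read_state()
    o=min(down(yaw),key=lambda o:np.abs(kin.inverse_kinematics([x,y,.12],o)-st["q"]).max())
    arm.movep([x,y,.115],o); arm.sleep(.2)
    f0=read_state()["ft_force"]; print("above",read_state()["tcp_pos"])
    hit=arm.move_l([x,y,.0682],rate=.02,max_force=8)
    for _ in range(3):
        s=read_state();print(hit,round(s["time_s"],2),s["tcp_pos"],s["ft_force"]-f0);arm.sleep(.4)
    if snap:
        p,d=snapshot("wrist");cv2.imwrite(snap,p[...,::-1])
    arm.move_l([x,y,.115],rate=.05)
    s=read_state();print("up",round(s["time_s"],2),s["ft_force"]-f0)
E
python3 - <<'E' 2>&1 | grep -v Gimbal
from h import *
np.set_printoptions(precision=4,suppress=True)
press(.563,-.198,.133,"pics/bar.png")
E
```

```text
above [ 0.5641 -0.1987  0.117 ]
True 6.42 [ 0.563  -0.198   0.0706] [-0.3783  0.1671  6.1211]
True 6.82 [ 0.563  -0.198   0.0706] [-0.9851  0.9866  6.2809]
True 7.22 [ 0.563  -0.198   0.0706] [0.2288 0.6031 6.23  ]
up 8.72 [ 1.2927  0.7822 -0.4111]
```

View pics/bar.png

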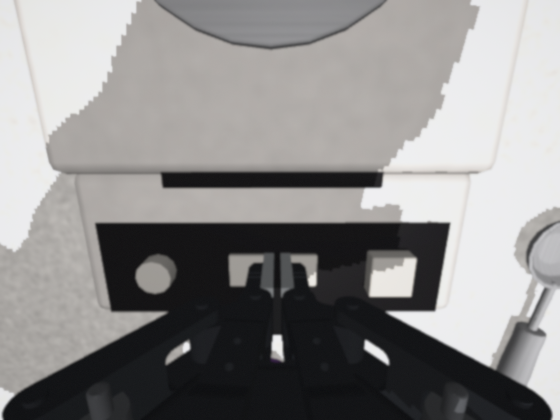

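The picture shows the fingertips centred on the lowered bar at (275,270). The square key is up at (390,275) and the round key at (155,275). Force held at 6.2 N with the tip at 51.6 mm, so the bar was fully down. Next is the square key.

```bash
python3 - <<'E' 2>&1 | grep -v Gimbal
from h import *
np.set_printoptions(precision=4,suppress=True)
press(.571,-.257,.133,"pics/sq.png")
s=read_state();arm.move_l([.545,-.25,.27],rate=.15)
arm.sleep(.3);s=read_state();print(s["time_s"],s["tcp_pos"],s["ft_force"])
p,d=snapshot("wrist");cv2.imwrite("pics/end.png",p[...,::-1])
for q in("bar_key_1_top","square_key_1_top"):
    print(q,[(r["uv"],r["conf"]) for r in place_of("wrist",q)])
E
python3 -c "
import cv2,numpy as np
a,b=cv2.imread('pics/sq.png'),cv2.imread('pics/end.png')
cv2.imwrite('pics/both.png',cv2.resize(np.vstack([a,b]),(400,600)))"
```

```text
above [ 0.5707 -0.256   0.1148]
True 11.28 [ 0.571  -0.257   0.0706] [-1.2664  0.0932  5.7739]
True 11.68 [ 0.571  -0.257   0.0706] [0.2669 1.0332 6.2597]
True 12.08 [ 0.571  -0.257   0.0706] [-0.1592 -0.3766  7.1414]
up 13.58 [ 1.474  -0.6806  0.6382]
15.0833 [ 0.5449 -0.2499  0.2695] [ 0.2416 -0.1884  0.1218]
bar_key_1_top [([232.7, 171.4], 0.85)]
square_key_1_top [([283.5, 171.3], 0.57)]
```

View pics/both.png

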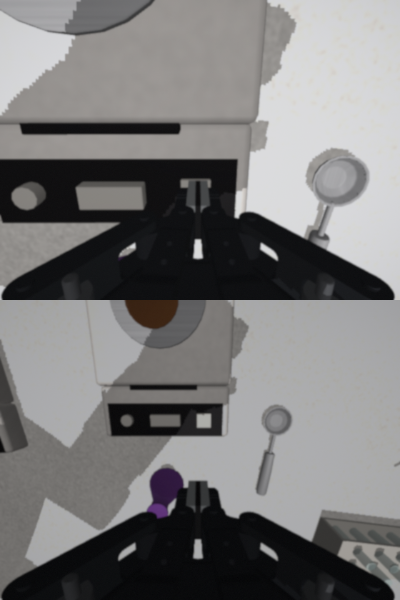

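The top picture shows the square key pressed under the fingertips. In the bottom one the keys are up and the gripper is clear. I'll check that the flasks didn't move, using the fixed cameras.

Run:
```python
from h import *
for n in("scene","side"):
    p,d=snapshot(n);cv2.imwrite(f"pics/{n}2.png",p[...,::-1])
    for q in("flask_center","beaker_center"): print(n,q,[(np.round(r["uv"],1),round(r["conf"],2)) for r in place_of(n,q)])
```

```text
scene flask_center [(array([214.4, 265.4]), 0.76), (array([192.9, 190.3]), 0.75)]
scene beaker_center [(array([353.8, 218.5]), 0.67)]
side flask_center [(array([234.6, 159.3]), 0.86), (array([336.3, 176.7]), 0.84)]
side beaker_center [(array([243.2, 254.3]), 0.81)]
```

View pics/side2.png

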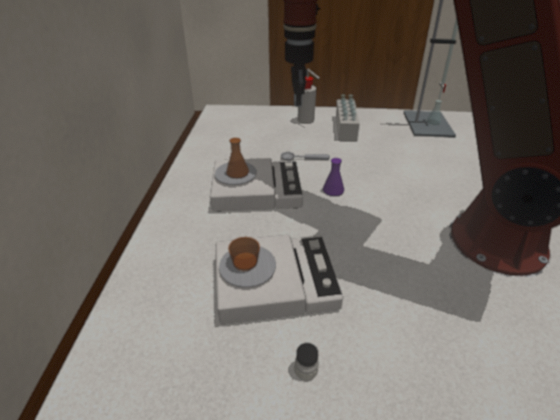

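The amber flask is still at (236,158), the purple one at (335,177) and the beaker at (244,253). All are unmoved and the arm is clear, so I'll hand in.

```bash
python3 -c "
from bench import *
ticket.sign_off();print(read_state()['time_s'])"
```

```text
the job is handed in; nothing more can be done
the job is handed in; nothing more can be done
```

The job is done and handed in at about 15 s on the robot's clock, against the 43 s limit. On the balance with the amber flask, I pressed the bar key and then the square key with closed fingertips, then withdrew clear.

- **Presses:** Each key was held for about 1.2 s at about 6–7 N, above the 4 N needed. The fingertips stopped at 51.6 mm, which matches the 51.5 mm expected with a key fully down. I judged "fully down" from force and height, because the key travel itself can't be read directly.
- **After release:** The wrist force went back to about zero, and the last wrist picture showed the keys up with the gripper clear.
- **Everything else:** In before-and-after pictures from the fixed cameras, the amber flask, purple look-alike, beaker, jar and spoon look unmoved. The networks' positions for the flasks and beaker differ by up to about 3 pixels, which I put down to their usual scatter.

No check failed. The fixed cameras disagreed on the key positions by up to 16 mm, so I aimed from the closer wrist picture, and its view during each press showed the fingertips on the right key.

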